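Sort the coils, then hold the box lid at its balance point

TASK

Sort the loose pieces lying to the right of the open two-bay coil box into it: the two wound coils go into the wide bay and the empty bobbin into the narrow bay, each down on the bay's floor, with the lid left laid back meanwhile. Then grip the lid by the steel bar at its edge, swing it up to its balance point, where it stands upright and would fall neither way, and finish still holding it there by the bar, ready for its stay to be fitted. Do not let the lid fall forward towards shut, and leave everything else on the bench where it is.

Things in the scene. Friction and masses are not known exactly. Their poses are not given: they have to be found in the camera images.
- coil_box: grey metal box fixed to the bench, open on top, 105 (x) x 150 (y) x 40 (z) mm, walls 4 mm. Origin: centre of its underside; x away from the robot to the hinge side, y left, z up; yaw up to 0.2 rad. A partition along x, 32 mm tall, 4 mm thick, centred on y = -17 mm, divides it: narrow bay (right) free from y = -71 to -19 mm, wide bay (left) y = -15 to 71 mm, both x = -48.5 to 48.5 mm
- wide_bay (a point): centre of the wide bay's floor (97 mm in x by 86 mm in y, 4 mm above the bench), for the wound coils; axes as coil_box
- narrow_bay (a point): centre of the narrow bay's floor (97 mm in x by 52 mm in y, 4 mm above the bench), for the empty bobbin; axes as coil_box
- box_lid (a joint): angle of the lid, rad: 0 shut, pi/2 = 1.571 upright, its balance point (centre of mass straight above the hinge), 2.18 laid back on its stop behind the box, where it starts. The hinge runs freely: let go off balance, the lid falls to the stop or shut. Plate 105 x 150 x 4 mm, from 4 to 109 mm from the hinge axis; about 190 g with its bar
- lid_hinge (a point): middle of the lid's hinge axis, along the box's far upper edge: 56.5 mm in +x and 42 mm up from coil_box's origin; axes as coil_box, the hinge axis is y
- lid_bar (a point): round steel bar, 10 mm thick, 72 mm long, along the lid's free edge in the plane of its plate, parallel to the hinge, 133 mm from its axis, on two 6 mm posts 66 mm apart; 19 mm gap to the plate. Origin: its middle; y along it, x to the hinge. Laid back it is 151 mm above the bench and 76 mm beyond the hinge; upright 175 mm, straight over the hinge. It can turn between pinching fingers
- coil_a_mid (a point): wound coil: a small flanged bobbin full of copper wire, cream flanges, 29 mm in diameter, 18 mm high, standing on a flange, with a thin stiff-looking wire tail that cannot be felt. The point lies on its axis at mid-height (9 mm above its underside); z up along the axis. About 30 g. Goes into the wide bay.
- coil_b_mid (a point): wound coil: a small flanged bobbin full of copper wire, black flanges, 29 mm in diameter, 18 mm high, standing on a flange, with a thin stiff-looking wire tail that cannot be felt. The point lies on its axis at mid-height (9 mm above its underside); z up along the axis. About 30 g. Goes into the wide bay.
- empty_bobbin_mid (a point): empty black bobbin with no wire on it, waisted, flanges 33 mm in diameter, 28 mm high (it grips like a plain 33 mm cylinder), standing on a flange. The point lies on its axis at mid-height (14 mm above its underside). About 20 g. Goes into the narrow bay.
- coil_a: the coil of coil_a_mid; this origin is in its underside, 7 mm off its axis
- coil_b: the coil of coil_b_mid; this origin is in its underside, 7 mm off its axis
- empty_bobbin: the bobbin of empty_bobbin_mid; origin: centre of its underside
- eraser: bystander: eraser 19 x 43 x 13 mm, origin in its underside; leave alone
- flux_tin: bystander: round cream tin, 52 mm in diameter, 22 mm high, behind the lid, origin in its underside; leave alone
- fixture_block: bystander: aluminium set-up block 30 x 35 x 30 mm, in front of the box, origin in its underside; leave alone
- marker_pen: bystander: white pen, 145 mm long, lying in front of the box, origin in its underside; leave alone
- black_tape: bystander: roll of dark tape, 53 mm in diameter, 19 mm high, left of the box, origin in its underside; leave alone

How it is judged:
On the way, in this order (a step that is already met when the one before it is completed fails the run):
1. both coils lie on the floor of the wide bay and the empty bobbin on the floor of the narrow bay, let go, the lid still laid back (x of coil_a_mid in the frame of coil_box between -0.0485 and 0.0485 m and y of coil_a_mid in the frame of coil_box between -0.015 and 0.071 m and z of each of coil_a_mid, coil_b_mid in the frame of coil_box below 0.028 m and linear speed of each of coil_a, coil_b, empty_bobbin below 0.03 m/s and x of coil_b_mid in the frame of coil_box between -0.0485 and 0.0485 m and y of coil_b_mid in the frame of coil_box between -0.015 and 0.071 m and x of empty_bobbin_mid in the frame of coil_box between -0.0485 and 0.0485 m and y of empty_bobbin_mid in the frame of coil_box between -0.071 and -0.019 m and z of empty_bobbin_mid in the frame of coil_box below 0.03 m and contact force between the fingers and coil_a below 0.1 N and contact force between the fingers and coil_b below 0.1 N and contact force between the fingers and empty_bobbin below 0.1 N and value of joint box_lid above 2 rad), for 0.2 s.
2. the lid is gripped by its bar and held still at its balance point (value of joint box_lid between 1.4908 and 1.6508 rad and velocity of joint box_lid between -0.1 and 0.1 rad/s and contact force between the fingers and box_lid_c1 above 2 N), for 0.5 s.
At the end, for the whole second after the job is handed in: The lid stands within 0.08 rad (4.6 degrees) of upright, still (under 0.1 rad/s), with the fingers gripping its bar with more than 2 N; both wound coils rest on the floor of the wide bay and the empty bobbin on the floor of the narrow bay, not touched by the fingers (all of step 2 and x of coil_a_mid in the frame of coil_box between -0.0485 and 0.0485 m and y of coil_a_mid in the frame of coil_box between -0.015 and 0.071 m and z of each of coil_a_mid, coil_b_mid in the frame of coil_box below 0.028 m and linear speed of each of coil_a, coil_b, empty_bobbin below 0.03 m/s and x of coil_b_mid in the frame of coil_box between -0.0485 and 0.0485 m and y of coil_b_mid in the frame of coil_box between -0.015 and 0.071 m and x of empty_bobbin_mid in the frame of coil_box between -0.0485 and 0.0485 m and y of empty_bobbin_mid in the frame of coil_box between -0.071 and -0.019 m and z of empty_bobbin_mid in the frame of coil_box below 0.03 m and contact force between the fingers and coil_a below 0.1 N and contact force between the fingers and coil_b below 0.1 N and contact force between the fingers and empty_bobbin below 0.1 N); the arm keeps its last pose, push and grip.
It fails at once if the lid falls or is swung forward past 1.2 rad towards shut (value of joint box_lid below 1.2 rad).
It fails at once if a bystander is moved more than 30 mm (distance of any of eraser, flux_tin, fixture_block, marker_pen, black_tape from where it was at the start of the episode above 0.03 m).
It also fails if it takes over 72 s, if anything falls off the work surface, if the arm or the gripper's body presses on something with over 40 N, if the wrist force passes 120 N, or if a joint passes its speed limit or range.

ROBOT

A 7-joint arm with a two-finger parallel gripper is mounted at the origin on a cart in front of the work surface, level with it; the furniture and walls round the work are solid. World frame = base frame: x ahead of the robot, y to its left, z up, the work surface at z = 0. Lengths are in m, angles in rad, forces in N, time in s.
With the tool pointing down it reaches from about 0.425 to 0.975 m from the base axis. Payload 16.7 kg.
Tool frame: the origin (TCP) lies on the centre line of the jaws, within the pads' length; the fingertips stand 17 mm ahead of it and the grasp point (between the pads) lies 2 mm behind it; z points along the fingers, x is the direction in which the jaws open and shut, and the axes are right-handed (so a half turn about z gives the same grasp; the last joint's range is limited). The gripper opens to 85 mm and grips with 20 to 120 N. Pads are 22 mm wide; open, the fingers measure 114 mm over their backs; the gripper's body (76 mm by 85 mm) begins 54 mm behind the grasp point. The pads swing forward as they close: fully open they stand 13 mm farther back than shut.
Start: joints at [-1.367, 0.426, 0.074, 1.606, -0.034, 1.111, -0.067], TCP at [0.234, 0.633, 0.248] pointing down, gripper open.
Joint ranges: [-2.85, 2.85], [-0.5, 2.14], [-1.23, 1.37], [0.21, 2.46], [-1.02, 4.16], [0.16, 2.05], [-2.73, 2.73]. Speed limits (rad/s): [1.89, 1.89, 2.39, 2.39, 3.01, 3.01, 3.01].

INTERFACE

Orientations are given as [roll, pitch, yaw] about the fixed x, y, z axes, in that order (R = Rz(yaw) Ry(pitch) Rx(roll)).
In Python, from cell import manip gives the robot as it stands.
- The arm moves only by the shell command python3 -m inch 'ROWS' [OPENING] [FORCE]. ROWS is text: rows parted by semicolons, each of 4 numbers parted by spaces: the shift along the tool's x, y, z in m, then the turn about the tool's z in degrees. In form: tx ty tz twist; .... A call has 1 to 20 rows; each row shifts and turns the commanded pose from where the row before left it, along the tool's axes as they then stand; what a row does not reach is not made up. A row lasts 1/10 s, in which the tool goes at most 50 mm and 8.59 degrees, less where a joint would pass 70% of its speed; a pose out of reach is approached as far as the arm can. A call is refused whole if a number of a shift passes 0.05 or a number of a turn 8.59, either way. A call with a gripper value outside its range is refused whole. OPENING is the closure, from 0 (fully open) to 1 (shut), set as the call begins (- or left out, the last holds). The fingers move at their own pace and stop on an object; FORCE is the grip in N (left out, the last holds). Time passes only in rows, so rows that do not move let the fingers close. It gives the time, the measured TCP pose, the force and the opening at its end, in the units of the state.
- manip.read_state(): the state, without advancing time (a new reading comes with each control period).
- manip.snapshot(name): name is "side" or "top" or "wrist"; returns (picture, depth): 400x640x3 uint8, red, green, blue; 400x640 float32, m along the optical axis (not along the pixel's ray), 0 where there is no reading.
- manip.camera_info(name): a dict with "K" (3x3 intrinsics, pixels), "distortion" ([k1, k2, p1, p2, k3] as OpenCV has them; the pictures are not rectified), "world_to_cam" (4x4, takes a point from world to camera coordinates). Camera axes: x right, y down, z forward; pixel columns grow to the right and rows downward; lengths in m; the calibration is good to about 2 mm. A picture is of the moment at which its call begins: read the wrist's pose just before it. camera_info takes no time and is no camera call; for the wrist camera it gives the pose at the moment of the call.
- manip.hand_in(): hands the job in, once; it reports no verdict.
The state is a dict: "t": time; "joint_pos": joint angles; "qvel": joint speeds; "tau": joint torques, N m; "eef_pos": TCP position; "ee_rot": TCP orientation; "force": force on the tool from outside, world axes, zero at the start; "wrist_torque": the same for the moment, N m; "gripper_width": finger opening in m.
Only numpy, scipy, OpenCV 4.12 (cv2) and the standard library are available. Lean on these libraries where they do the work, as an engineer would, in place of code of your own. Each camera call takes 0.05 s, during which the arm holds its last target. There are 200 camera calls.

## Working session

There is one attempt and no reset: what is moved stays moved. The work goes in short steps, Python scripts to look and compute and a shell command to move; the robot and the scene stay as the last step left them, time stands still between calls to the robot, and variables do not carry over. Pictures are saved under pics/ and viewed, about 8 in all and at most 12, crops included, and the job is handed in when it is done.

```bash
ls; mkdir -p pics; cat > h.py <<'E'
import numpy as np, cv2
from cell import manip
def snap(n,save=None):
    im,d=manip.snapshot(n); ci=manip.camera_info(n)
    if save: cv2.imwrite(f'pics/{save}.png',im[:,:,::-1])
    return im,d,ci
def ray(ci,uv):
    K=np.array(ci['K']);D=np.array(ci['distortion'],float);T=np.array(ci['world_to_cam'])
    p=cv2.undistortPoints(np.array(uv,float).reshape(-1,1,2),K,D).reshape(-1,2)
    d=np.c_[p,np.ones(len(p))]@T[:3,:3]
    return -T[:3,:3].T@T[:3,3],d
def onplane(ci,uv,z):
    c,d=ray(ci,uv); return c+d*((z-c[2])/d[:,2])[:,None]
def cloud(d,ci):
    v,u=np.mgrid[:400,:640]
    c,r=ray(ci,np.c_[u.ravel(),v.ravel()])
    return (c+r*d.ravel()[:,None]).reshape(400,640,3)
E
python3 - <<'E'
from h import *
s=manip.read_state(); print({k:np.round(v,3).tolist() for k,v in s.items()})
for n in('top','side'):
    im,d,ci=snap(n,n+'1'); np.savez(n+'1.npz',im=im,d=d)
    T=np.array(ci['world_to_cam']); print(n,-T[:3,:3].T@T[:3,3],T[2,:3])
E
```

```text
pics
{'t': 0.0, 'joint_pos': [-1.367, 0.427, 0.074, 1.607, -0.034, 1.111, -0.067], 'qvel': [-0.001, 0.0, -0.001, -0.001, -0.0, 0.001, -0.001], 'tau': [-0.0, -94.985, 3.761, -46.351, 0.019, 0.01, -0.0], 'eef_pos': [0.234, 0.633, 0.248], 'ee_rot': [3.141, 0.001, 1.217], 'force': [0.09, 0.271, 0.429], 'wrist_torque': [-0.05, 0.051, 0.02], 'gripper_width': 0.085}
top [0.41486442 0.11077329 0.89484517] [ 0.16698391 -0.01782387 -0.9857985 ]
side [-0.05461779 -0.40483026  0.51067409] [ 0.67225498  0.54412804 -0.50199394]
```

View pics/top1.png

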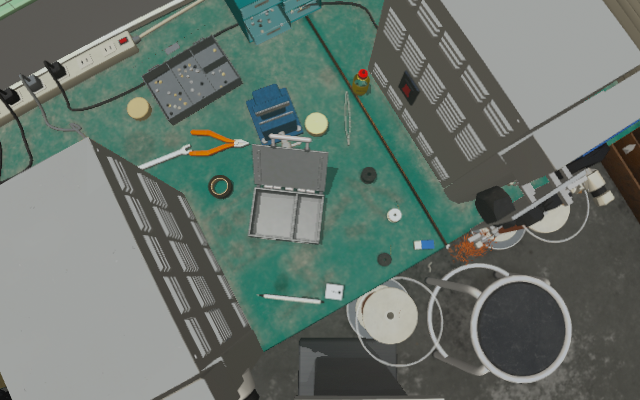

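View pics/side1.png

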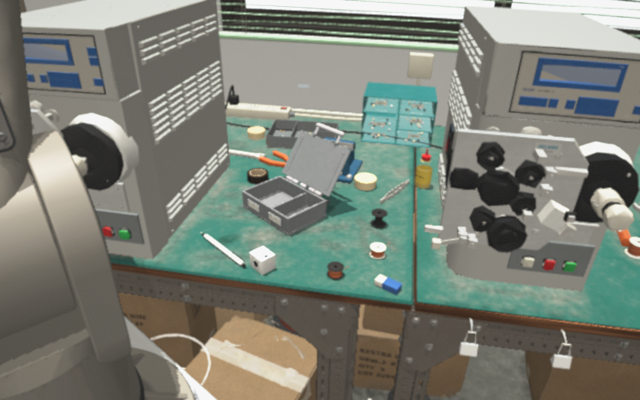

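Top view: box at about (287,215), lid above it at (290,168), cream coil (394,215), black-flanged coil (384,259), empty bobbin (368,174), tin (316,123), tape (220,186), block (334,292), pen (290,298), eraser (425,244).

```bash
cat > m.py <<'E'
from h import *
z=np.load('top1.npz');im,d=z['im'],z['d'];ci=manip.camera_info('top')
P=cloud(d,ci)
for nm,c,zz in[('coilA',(394,215),.018),('coilB',(384,259),.018),('bob',(368,174),.028),('tin',(316,123),.022),('eraser',(425,244),.013),('tape',(220,186),.019),('block',(334,292),.03),('pen',(290,298),.012),('lid',(290,168),.1),('corner R mach',(447,185),.3),('R mach base edge',(440,235),0),('Lmach',(260,345),0),('bar',(290,138),.151)]:
    print(nm,onplane(ci,[c],zz)[0].round(3),P[c[1],c[0]].round(3))
# height objects: per coil, blob of pixels with height
for nm,c,h in[('A',(394,215),.018),('B',(384,259),.018),('bob',(368,174),.028)]:
    u,v=c;w=P[v-14:v+15,u-14:u+15];m=(abs(w[...,2]-h)<.006)
    vv,uu=np.nonzero(m);print(nm,m.sum(),w[m].mean(0).round(4),np.ptp(w[m],0).round(3))
# box rim
w=P[180:250,240:335];m=(abs(w[...,2]-.04)<.004)
vv,uu=np.nonzero(m);pts=w[m][:,:2].astype(np.float32);print('rim',m.sum(),cv2.minAreaRect(pts), w[m][:,2].mean())
w=P[125:200,240:335];m=(w[...,2]>.145)
print('bar',m.sum(),w[m].mean(0).round(3),w[m].min(0),w[m].max(0))
big=cv2.resize(im[110:310,200:460],None,fx=3,fy=3,interpolation=cv2.INTER_CUBIC)
cv2.imwrite('pics/topcrop.png',big[:,:,::-1])
# machine extents
for s in(-1,1):
    m=(P[...,2]>.1)&(P[...,0]<.9)&(((P[...,1])*s)>0.2);q=P[m]
    if len(q):print(s,np.percentile(q,[1,50,99],axis=0).round(2).tolist(), 'inner y',np.min(abs(q[:,1])))
E
python3 m.py
```

```text
coilA [ 0.537 -0.053  0.018] [ 0.54  -0.057 -0.001]
coilB [ 0.442 -0.03   0.018] [ 0.443 -0.034 -0.006]
bob [0.626 0.004 0.028] [0.63  0.002 0.01 ]
tin [0.743 0.119 0.022] [0.744 0.119 0.019]
eraser [ 0.475 -0.121  0.013] [ 0.475 -0.122  0.012]
tape [0.596 0.327 0.019] [ 0.601  0.333 -0.004]
block [0.373 0.077 0.03 ] [0.373 0.076 0.027]
pen [0.358 0.169 0.012] [0.358 0.169 0.009]
lid [0.618 0.169 0.1  ] [0.62  0.17  0.091]
corner R mach [ 0.544 -0.082  0.3  ] [ 0.6   -0.165  0.043]
R mach base edge [ 0.496 -0.159  0.   ] [ 0.497 -0.161 -0.008]
Lmach [0.259 0.231 0.   ] [ 0.259  0.231 -0.   ]
bar [0.664 0.167 0.151] [0.663 0.167 0.154]
A 134 [ 0.5382 -0.0541  0.0166] [0.038 0.027 0.007]
B 145 [ 0.4414 -0.0314  0.0166] [0.028 0.028 0.008]
bob 165 [0.6264 0.0032 0.0266] [0.032 0.031 0.008]
rim 512 ((0.5356264114379883, 0.17965905368328094), (0.14824837446212769, 0.11177867650985718), 84.4139175415039) 0.0389322709172376
bar 252 [0.636 0.161 0.236] [0.41486442 0.11077329 0.1454488 ] [0.67251256 0.20679275 0.89484517]
-1 [[0.5, -0.38, 0.15], [0.65, -0.26, 0.4], [0.8, -0.2, 0.4]] inner y 0.20000182804844396
1 [[0.25, 0.22, 0.11], [0.38, 0.38, 0.4], [0.88, 0.71, 0.4]] inner y 0.20007184279183832
```

View pics/topcrop.png

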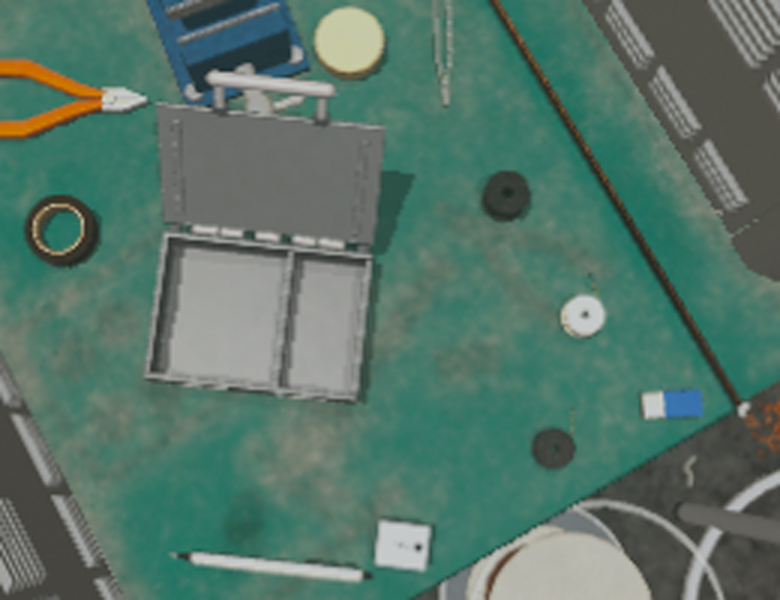

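```bash
cat > g.py <<'E'
from h import *
Q=[]
for n in('top','side'):
    z=np.load(n+'1.npz');ci=manip.camera_info(n);d=z['d'];P=cloud(d,ci)[d>0];Q.append(P)
    T=np.array(ci['world_to_cam']);uv,_=cv2.projectPoints(np.array([[.234,.633,.248],[.234,.633,.4],[0,0,0]]),cv2.Rodrigues(T[:3,:3])[0],T[:3,3],np.array(ci['K']),np.array(ci['distortion'],float));print(n,uv.round().reshape(-1,2).tolist(),(T[:3,:3]@np.array([.234,.633,.248])+T[:3,3]).round(2))
Q=np.vstack(Q)
x=np.arange(0,1.05,.05);y=np.arange(.9,-.5,-.05)
print('     '+' '.join(f'{b:4.0f}' for b in y*100))
for a in x[::-1]:
    r=[]
    for b in y:
        m=(abs(Q[:,0]-a)<.025)&(abs(Q[:,1]-b)<.025)&(Q[:,2]<1)
        r.append(f'{np.percentile(Q[m,2],98)*100:4.0f}' if m.sum()>3 else '   .')
    print(f'{a:4.2f} '+' '.join(r))
ci=manip.camera_info('top');a=onplane(ci,[(249,236.7),(320,244)],.04);print(a)
print(onplane(ci,np.array([[210,77],[332,90],[170,238],[368,252]])/3+[200,110],.151)[:2], onplane(ci,np.array([[170,238],[372,255]])/3+[200,110],.04))
E
python3 g.py
```

```text
top [[-11.0, 378.0], [-93.0, 402.0], [369.0, 472.0]] [-0.54  0.28  0.6 ]
side [[16.0, 85.0], [-8.0, 5.0], [76.0, 445.0]] [-0.62 -0.23  0.89]
       90   85   80   75   70   65   60   55   50   45   40   35   30   25   20   15   10    5   -0   -5  -10  -15  -20  -25  -30  -35  -40  -45
1.00    .    .    .    .   32   32   31   29   34   34    0    1   14   14   14   12    0    0    2    0    .   40   38  -74    .    .    0    .
0.95    .    .    .   34   31   27   34   31    0    0    4    3   14   13    8    0    0    0    0    .   40   40   40    .    .    0    0    0
0.90    .    .   33   32   33   31    4    3    4    4    3    4    3    5    0    0    0    0   40   40   40   40   40   40    .    0    3    3
0.85    3    9   11   32   25    3    0    1    4    3   16    3    4    0    1    0    0    8   38   40   40   40   40   40   40    0    3    3
0.80    .    7    8    9    6    1    1    2    4    3    4    3    1    6    8    1    0    1   25   40   40   40   40   40   40    0    0    0
0.75    0    3    7    3    1    0    0    2    2    4    3    1    0    8    8    8    2
[... 1749 characters left out ...]
1    1   -0   -0  -32  -73  -59  -28  -27  -27
0.10    .    .    .    .    .    .    .    .    .    .    .  -74  -73  -73  -65  -63  -17   46   46    7  -17  -63  -65  -73  -73  -33  -28  -28
0.05    .    .    .    .    .    .    .    .    .    .    .  -73  -73  -73  -65  -64  -64   41   46   40   33  -64  -64  -73  -73  -73  -73  -73
0.00    .    .    .    .    .    .    .    .    .    .    .  -73  -73  -73  -65  -64  -64    .    .   36   31    .  -73  -73  -73  -73  -73  -73
[[0.48470367 0.25540731 0.04      ]
 [0.47138595 0.10687653 0.04      ]]
[[0.66780096 0.20485171 0.151     ]
 [0.66029927 0.12750905 0.151     ]] [[0.58576467 0.24313991 0.04      ]
 [0.57540677 0.09964594 0.04      ]]
```

```bash
python3 -m inch '0 0 -0.05 0;0 0 -0.05 0;0 0 -0.05 0;0 0 -0.05 0;0 0 -0.03 0;0 0 0 0' 0.3 30
```

```text
t: 0.7
eef_pos: [0.2342, 0.6338, 0.4832]
ee_rot: [-3.141, -0.006, 1.217]
force: [0.9, 0.2, -0.1]
gripper_width: 0.06
```

```bash
python3 -m inch '0 0.03 0 2.5;0 0.05 0 4.2;0 0.05 0 4.2;0 0.05 0 4.2;0 0.05 0 4.2;0 0.05 0 4.2;0 0.05 0 4.2;0 0.05 0 4.2;0 0.05 0 4.2;0 0.05 0 4.2;0 0.05 0 4.2;0 0.05 0 4.2;0 0.05 0 4.2;0 0.05 0 4.2;0 0.05 0 4.2;0 0.03 0 4;0 0 0 4;0 0 0 4;0 0 0 0'
```

```text
t: 2.6
eef_pos: [0.6962, 0.0792, 0.4774]
ee_rot: [3.141, 0.001, -0.064]
force: [-1.5, 0.1, 0.1]
gripper_width: 0.0596
```

```bash
python3 -m inch '-0.032 0.023 0.02 1.9;-0.032 0.023 0.03 0;-0.032 0.023 0.03 0;-0.032 0.023 0.04 0;0 0 0 0;0 0 0 0'
cat >> h.py <<'E'
def go(target):
    s=manip.read_state();p=np.array(s['eef_pos']);y=s['ee_rot'][2]
    d=np.array(target)-p
    print('t',round(s['t'],1),'at',p.round(4),'rot',np.round(s['ee_rot'],3),'tool delta',np.round([d[0]*np.cos(y)+d[1]*np.sin(y),d[0]*np.sin(y)-d[1]*np.cos(y),-d[2]],4),'twist for -0.0975:',round(np.degrees(y+.0975),2),'w',round(s['gripper_width'],4),'F',np.round(s['force'],1))
E
python3 - <<'E'
from h import *
im,d,ci=snap('wrist','w1');np.savez('w1.npz',im=im,d=d,**{k:np.array(v) for k,v in ci.items()})
E
```

```text
t: 3.2
eef_pos: [0.5638, 0.0013, 0.3624]
ee_rot: [-3.141, 0.001, -0.094]
force: [0.8, 0.7, 1.2]
gripper_width: 0.0598
```

View pics/w1.png

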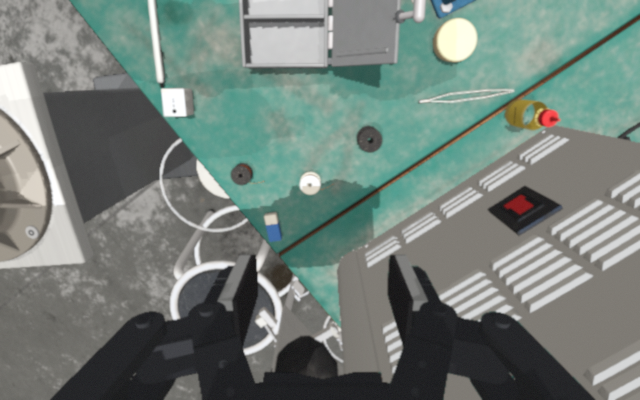

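Wrist view: bobbin (370,139), cream coil (310,183), black coil (242,174); box upper centre, lid and bar (420,10).

```bash
cat > c.py <<'E'
from h import *
def cents(im,ci,items):
    hsv=cv2.cvtColor(im,cv2.COLOR_RGB2HSV)
    for nm,(u,v),h,dark in items:
        r=16
        hs=hsv[v-r:v+r+1,u-r:u+r+1].astype(int)
        m=((hs[...,2]<70)&(hs[...,1]<110)) if dark else ((hs[...,1]<70)&(hs[...,2]>120))
        n,l,st,ce=cv2.connectedComponentsWithStats(m.astype(np.uint8))
        k=1+np.argmax(st[1:,4]);c=np.array([[u-r,v-r]])+ce[k]
        q=np.argwhere(l==k)[:,::-1]+[u-r,v-r]
        w=onplane(ci,q,h);hull=cv2.minEnclosingCircle(w[:,:2].astype(np.float32))
        print(nm,st[k].tolist(),c.round(1),onplane(ci,c,h)[0].round(4),'circ',np.round(hull[0],4),round(hull[1],4))
z=np.load('w1.npz');ci={k:z[k] for k in('K','distortion','world_to_cam')}
cents(z['im'],ci,[('A',(310,183),.018,0),('B',(242,174),.018,1),('bob',(370,139),.028,1)])
t=np.load('top1.npz');cents(t['im'],manip.camera_info('top'),[('A',(394,215),.018,0),('B',(384,259),.018,1),('bob',(368,174),.028,1)])
go([.626,.003,.02])
print('nearR,farR rim',onplane(ci,[(243,67),(330,66)],.04))
E
python3 c.py
```

```text
A [0, 0, 33, 29, 704] [[310.7 179.8]] [ 0.5438 -0.0466  0.018 ] circ [ 0.5432 -0.0445] 0.0281
B [13, 16, 3, 4, 11] [[239.9 175.4]] [ 0.4443 -0.0305  0.018 ] circ [ 0.4444 -0.0307] 0.0028
bob [4, 4, 12, 14, 36] [[362.1 131.4]] [0.6197 0.0165 0.028 ] circ [0.6213 0.0135] 0.0113
A [9, 8, 16, 16, 184] [[394.  214.5]] [ 0.5386 -0.0534  0.018 ] circ [ 0.5397 -0.0526] 0.0184
B [10, 10, 13, 12, 89] [[383.9 258.2]] [ 0.444  -0.0302  0.018 ] circ [ 0.442  -0.0306] 0.014
bob [9, 9, 16, 17, 197] [[368.1 175.1]] [0.6231 0.0039 0.028 ] circ [0.6231 0.0038] 0.0184
t 3.2 at [0.5651 0.0017 0.3633] rot [-3.141e+00 -1.000e-03 -9.300e-02] tool delta [ 0.0606 -0.007   0.3433] twist for -0.0975: 0.23 w 0.0598 F [ 1.2 -0.2  0.4]
nearR,farR rim [[0.47687384 0.11155529 0.04      ]
 [0.583882   0.10215995 0.04      ]]
```

```bash
python3 -m inch '0.03 -0.004 0.02 0.2;0.029 -0.003 0.05 0;0 0 0.05 0;0 0 0.05 0;0 0 0.05 0;0 0 0.04 0;0 0 0 0;0 0 0 0'
python3 - <<'E'
from h import *
go([.6245,.0035,.022])
z=np.load('w1.npz');ci={k:z[k] for k in('K','distortion','world_to_cam')}
for c,h in[((310,182),.018),((242,174),.018),((370,139),.028)]: print(onplane(ci,[c],h)[0].round(4))
E
```

```text
t: 4.05
eef_pos: [0.6213, 0.0025, 0.1103]
ee_rot: [3.141, -0.0, -0.098]
force: [-0.8, 0.4, 1.0]
gripper_width: 0.0598
t 4.0 at [0.6213 0.0025 0.1103] rot [ 3.141 -0.    -0.098] tool delta [ 0.0031 -0.0013  0.0883] twist for -0.0975: -0.03 w 0.0598 F [-0.8  0.4  1. ]
[ 0.5425 -0.0497  0.018 ]
[ 0.4476 -0.0288  0.018 ]
[0.6296 0.0054 0.028 ]
```

```bash
python3 -m inch '0.005 -0.002 0.04 0;0 0 0.035 0;0 0 0.012 0;0 0 0 0;0 0 0 0;0 0 0 0' ; python3 -m inch '0 0 0 0;0 0 0 0;0 0 0 0;0 0 0 0;0 0 0 0' 1 30
```

```text
t: 4.65
eef_pos: [0.6265, 0.0038, 0.0248]
ee_rot: [-3.141, -0.003, -0.099]
force: [-0.3, -0.6, -0.7]
gripper_width: 0.0596
t: 5.15
eef_pos: [0.6257, 0.004, 0.0236]
ee_rot: [-3.141, -0.001, -0.099]
force: [-2.5, 0.3, 13.2]
gripper_width: 0.0323
```

```bash
python3 -m inch '0 0 -0.05 0;0 0 -0.05 0;-0.04 0 -0.05 0;-0.05 -0.02 -0.05 0;-0.01 -0.05 -0.03 0;0 -0.04 0 0;0 0 0 0;0 0 0 0;0 0 0 0'
python3 - <<'E'
from h import *
go([.531,.135,.25])
im,d,ci=snap('wrist','w2');np.savez('w2.npz',im=im,d=d,**{k:np.array(v) for k,v in ci.items()})
E
```

```text
t: 6.05
eef_pos: [0.5611, 0.1055, 0.2208]
ee_rot: [3.141, 0.0, -0.1]
force: [0.1, -0.4, 0.2]
gripper_width: 0.0317
t 6.0 at [0.5611 0.1055 0.2208] rot [ 3.141  0.    -0.1  ] tool delta [-0.0329 -0.0263 -0.0292] twist for -0.0975: -0.14 w 0.0317 F [ 0.1 -0.4  0.2]
```

View pics/w2.png

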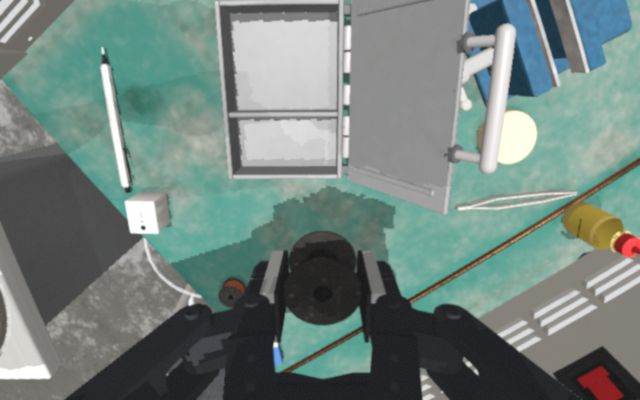

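Wrist view holds the bobbin; rim right corners (229,179),(343,177), rim near-left (219,4), partition (230,115)-(340,114), bar (505,27)-(489,170).

```bash
cat > b.py <<'E'
from h import *
z=np.load('w2.npz');ci={k:z[k] for k in('K','distortion','world_to_cam')}
c=onplane(ci,[(229,179),(343,177),(219,4)],.04);print('corners',c.round(4),np.linalg.norm(c[1]-c[0]),np.linalg.norm(c[2]-c[0]))
p=onplane(ci,[(230,115),(340,114)],.032);print('part',p.round(4))
b=onplane(ci,[(505,27),(489,170)],.154);print('bar',b.round(4),b.mean(0),np.linalg.norm(b[1]-b[0]))
print('centre from corners',c[1]/2+c[2]/2)
P=cloud(z['d'],ci)
m=(abs(P[...,2]-.039)<.005);m[:,:200]=0;m[:,360:]=0;m[200:]=0
print('rim',m.sum(),cv2.minAreaRect(P[m][:,:2].astype(np.float32)))
m=np.zeros_like(m);m[15:185,475:520]=1;m&=(P[...,2]>.145)&(P[...,2]<.17)
q=P[m];print('bar cloud',len(q),q.mean(0),np.percentile(q,[2,98],axis=0),'ang',cv2.minAreaRect(q[:,:2].astype(np.float32)))
E
python3 b.py
```

```text
corners [[0.4742 0.1113 0.04  ]
 [0.5795 0.1025 0.04  ]
 [0.4922 0.2572 0.04  ]] 0.10576099488729439 0.1469879690465655
part [[0.4835 0.1682 0.032 ]
 [0.582  0.1588 0.032 ]]
bar [[0.6665 0.2069 0.154 ]
 [0.6609 0.1302 0.154 ]] [0.66373634 0.16856304 0.154     ] 0.07688069855677873
centre from corners [0.53585486 0.17981525 0.04      ]
rim 3997 ((0.5354589223861694, 0.18079105019569397), (0.1502489298582077, 0.11134830862283707), 84.260498046875)
bar cloud 2932 [0.6631897  0.17089021 0.15396441] [[0.65683747 0.13150727 0.14703422]
 [0.6702701  0.2064127  0.15661712]] ang ((0.6631433963775635, 0.16856448352336884), (0.0816163569688797, 0.012873982079327106), 84.92790985107422)
```

```bash
python3 -m inch '-0.034 -0.026 0.02 0;0 0 0.05 0;0 0 0.05 0;0 0 0.04 0;0 0 0 0;0 0 0 0';python3 -c "
from h import *
go([.5296,.1352,.0295])"
```

```text
t: 6.7
eef_pos: [0.5303, 0.1344, 0.0615]
ee_rot: [3.14, 0.001, -0.101]
force: [0.1, 0.3, -0.0]
gripper_width: 0.032
t 6.7 at [0.5303 0.1344 0.0615] rot [ 3.14e+00  1.00e-03 -1.01e-01] tool delta [-0.0007 -0.0007  0.032 ] twist for -0.0975: -0.19 w 0.032 F [ 0.1  0.3 -0. ]
```

```bash
python3 -m inch '0 0 0.02 0;0 0 0.012 0;0 0 0 0;0 0 0 0'; python3 -m inch '0 0 0 0;0 0 0 0;0 0 0 0;0 0 -0.03 0;0 0 -0.05 0;0 0 -0.05 0;0 0 0 0;0 0 0 0' 0.42 30;python3 -c "
from h import *
go([.540,-.052,.16])"
```

```text
t: 7.1
eef_pos: [0.5306, 0.1357, 0.0301]
ee_rot: [-3.141, -0.001, -0.099]
force: [-0.6, -0.7, 0.0]
gripper_width: 0.0322
t: 7.9
eef_pos: [0.5304, 0.1362, 0.1602]
ee_rot: [-3.14, -0.002, -0.099]
force: [-0.2, -0.1, -0.8]
gripper_width: 0.0493
t 7.9 at [0.5304 0.1362 0.1602] rot [-3.14e+00 -2.00e-03 -9.90e-02] tool delta [0.028  0.1864 0.0002] twist for -0.0975: -0.06 w 0.0493 F [-0.2 -0.1 -0.8]
```

```bash
python3 -m inch '0.007 0.046 0 0;0.007 0.047 0 0;0.007 0.047 0 0;0.007 0.046 0.02 0;0 0 0.05 0;0 0 0.03 0;0 0 0 0;0 0 0 0' 0.3;python3 -c "
from h import *
go([.540,-.052,.021])"
```

```text
t: 8.7
eef_pos: [0.5389, -0.0519, 0.0589]
ee_rot: [3.141, 0.002, -0.099]
force: [1.1, -0.2, 1.4]
gripper_width: 0.0597
t 8.7 at [ 0.5389 -0.0519  0.0589] rot [ 3.141e+00  2.000e-03 -9.900e-02] tool delta [ 0.0011 -0.      0.0379] twist for -0.0975: -0.11 w 0.0597 F [ 1.1 -0.2  1.4]
```

```bash
python3 -m inch '0.001 0 0.02 0;0 0 0.016 0;0 0 0 0;0 0 0 0'; python3 -m inch '0 0 0 0;0 0 0 0;0 0 0 0;0 0 0 0;0 0 0 0' 1 30;python3 -m inch '0 0 -0.04 0;0 0 -0.05 0;0 0 -0.05 0;0 0 0 0;0 0 0 0';python3 -c "
from h import *
go([.534+.0485*.097,.180+.0485*.995,.16])"
```

```text
t: 9.1
eef_pos: [0.5411, -0.0515, 0.0246]
ee_rot: [-3.141, -0.001, -0.099]
force: [-0.2, -0.4, 0.0]
gripper_width: 0.0599
t: 9.6
eef_pos: [0.541, -0.0515, 0.0243]
ee_rot: [-3.141, -0.001, -0.099]
force: [-3.0, 0.5, 13.3]
gripper_width: 0.0271
t: 10.1
eef_pos: [0.541, -0.0513, 0.1646]
ee_rot: [-3.14, -0.003, -0.099]
force: [0.1, 0.2, -1.2]
gripper_width: 0.0276
t 10.1 at [ 0.541  -0.0513  0.1646] rot [-3.14e+00 -3.00e-03 -9.90e-02] tool delta [-0.0298 -0.2779  0.0046] twist for -0.0975: -0.06 w 0.0276 F [ 0.1  0.2 -1.2]
```

```bash
python3 -m inch '-0.005 -0.046 0 0;-0.005 -0.046 0 0;-0.005 -0.047 0 0;-0.005 -0.046 0 0;-0.005 -0.046 0 0;-0.005 -0.047 0.02 0;0 0 0.05 0;0 0 0.03 0;0 0 0 0;0 0 0 0';python3 -c "
from h import *
go([.534+.0485*.097,.180+.0485*.995,.03])"
```

```text
t: 11.1
eef_pos: [0.5379, 0.2259, 0.0634]
ee_rot: [3.14, 0.001, -0.1]
force: [0.6, -0.5, 0.5]
gripper_width: 0.0275
t 11.1 at [0.5379 0.2259 0.0634] rot [ 3.14e+00  1.00e-03 -1.00e-01] tool delta [ 0.0006 -0.0025  0.0334] twist for -0.0975: -0.14 w 0.0275 F [ 0.6 -0.5  0.5]
```

```bash
python3 -m inch '0 -0.002 0.02 0;0 0 0.013 0;0 0 0 0;0 0 0 0'; python3 -m inch '0 0 0 0;0 0 0 0;0 0 0 0;0 0 -0.03 0;0 0 -0.05 0;0 0 -0.05 0;0 0 0 0;0 0 0 0' 0.45 30;python3 -c "
from h import *
go([.445,-.030,.16])"
```

```text
t: 11.5
eef_pos: [0.5386, 0.2285, 0.0315]
ee_rot: [-3.141, -0.0, -0.1]
force: [-0.1, -0.6, 0.6]
gripper_width: 0.0272
t: 12.3
eef_pos: [0.5387, 0.2293, 0.1621]
ee_rot: [-3.139, -0.002, -0.099]
force: [-0.7, -0.1, -1.1]
gripper_width: 0.047
t 12.3 at [0.5387 0.2293 0.1621] rot [-3.139e+00 -2.000e-03 -9.900e-02] tool delta [-0.0677  0.2672  0.0021] twist for -0.0975: -0.06 w 0.047 F [-0.7 -0.1 -1.1]
```

```bash
python3 -m inch '-0.011 0.044 0 0;-0.011 0.044 0 0;-0.011 0.045 0 0;-0.011 0.045 0 0;-0.012 0.045 0 0;-0.012 0.044 0.02 0;0 0 0.05 0;0 0 0.03 0;0 0 0 0;0 0 0 0' 0.3;python3 -c "
from h import *
go([.445,-.030,.025])"
```

```text
t: 13.3
eef_pos: [0.4436, -0.0307, 0.0606]
ee_rot: [3.14, 0.002, -0.1]
force: [-0.2, -0.4, 0.5]
gripper_width: 0.0599
t 13.3 at [ 0.4436 -0.0307  0.0606] rot [ 3.14e+00  2.00e-03 -1.00e-01] tool delta [ 0.0013 -0.0008  0.0356] twist for -0.0975: -0.13 w 0.0599 F [-0.2 -0.4  0.5]
```

```bash
python3 -m inch '0.001 0 0.02 0;0 0 0.016 0;0 0 0 0;0 0 0 0'; python3 -m inch '0 0 0 0;0 0 0 0;0 0 0 0;0 0 0 0;0 0 0 0' 1 30;python3 -m inch '0 0 -0.04 0;0 0 -0.05 0;0 0 -0.05 0;0 0 0 0;0 0 0 0';python3 -c "
from h import *
go([.534+.006*.097,.180+.006*.995,.16])"
```

```text
t: 13.7
eef_pos: [0.4458, -0.0302, 0.026]
ee_rot: [-3.141, -0.001, -0.099]
force: [0.6, -0.1, 0.4]
gripper_width: 0.0599
t: 14.2
eef_pos: [0.4458, -0.0302, 0.0256]
ee_rot: [-3.141, -0.001, -0.099]
force: [-2.5, 1.2, 18.0]
gripper_width: 0.0272
t: 14.7
eef_pos: [0.4458, -0.0296, 0.1659]
ee_rot: [-3.139, -0.003, -0.098]
force: [-0.2, -0.1, -0.4]
gripper_width: 0.027
t 14.7 at [ 0.4458 -0.0296  0.1659] rot [-3.139e+00 -3.000e-03 -9.800e-02] tool delta [ 0.0673 -0.2233  0.0059] twist for -0.0975: -0.03 w 0.027 F [-0.2 -0.1 -0.4]
```

```bash
python3 -m inch '0.013 -0.045 0 0;0.013 -0.045 0 0;0.013 -0.045 0 0;0.014 -0.045 0 0;0.014 -0.044 0.02 0;0 0 0.05 0;0 0 0.03 0;0 0 0 0;0 0 0 0';python3 -c "
from h import *
go([.534+.006*.097,.180+.006*.995,.031])"
```

```text
t: 15.6
eef_pos: [0.5336, 0.1847, 0.0644]
ee_rot: [3.14, 0.002, -0.1]
force: [-0.2, -0.3, 0.4]
gripper_width: 0.0272
t 15.6 at [0.5336 0.1847 0.0644] rot [ 3.14e+00  2.00e-03 -1.00e-01] tool delta [ 0.0009 -0.0014  0.0334] twist for -0.0975: -0.16 w 0.0272 F [-0.2 -0.3  0.4]
```

```bash
python3 -m inch '0 -0.002 0.02 0;0 0 0.013 0;0 0 0 0;0 0 0 0'; python3 -m inch '0 0 0 0;0 0 0 0;0 0 0 0;0 0 -0.03 0;0 0 -0.05 0;0 0 -0.05 0;0 0 -0.05 0;0 0.02 -0.05 0;0 0.03 0 0;0 0 0 0;0 0 0 0' 0.45 30;python3 - <<'E'
from h import *
go([.665,.168,.22])
im,d,ci=snap('wrist','w3');np.savez('w3.npz',im=im,d=d,**{k:np.array(v) for k,v in ci.items()})
E
```

```text
t: 16.0
eef_pos: [0.5344, 0.1875, 0.0327]
ee_rot: [-3.141, -0.0, -0.099]
force: [0.6, 0.7, -0.5]
gripper_width: 0.0271
t: 17.1
eef_pos: [0.5291, 0.139, 0.2585]
ee_rot: [-3.141, -0.0, -0.1]
force: [0.2, -0.2, -0.0]
gripper_width: 0.0468
t 17.1 at [0.5291 0.139  0.2585] rot [-3.141 -0.    -0.1  ] tool delta [ 0.1323 -0.0424  0.0385] twist for -0.0975: -0.15 w 0.0468 F [ 0.2 -0.2 -0. ]
```

View pics/w3.png

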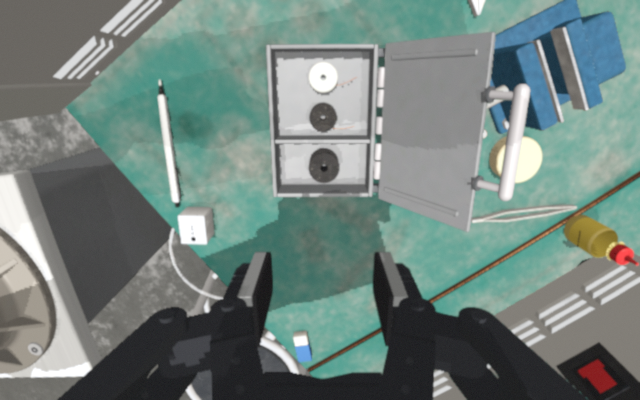

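All three sit in their bays: cream (323,77), black coil (322,117), bobbin (323,166); the bar runs (521,88)-(506,196).

```bash
python3 - <<'E'
from h import *
z=np.load('w3.npz');ci={k:z[k] for k in('K','distortion','world_to_cam')};P=cloud(z['d'],ci)
for n,(u,v) in dict(A=(323,70),B=(315,120),bob=(315,160)).items():
    print(n,np.median(P[v-2:v+3,u-2:u+3].reshape(-1,3),0).round(4))
R=np.array([[.99525,-.0973],[.0973,.99525]])
for c,h in(((323,77),.022),((322,117),.022),((323,166),.032)): print((R.T@(onplane(ci,[c],h)[0][:2]-[.534,.180])).round(4))
b=onplane(ci,[(521,88),(506,196)],.154);print('bar',b.round(4),b.mean(0))
m=np.zeros(z['d'].shape,bool);m[80:205,498:530]=1;m&=(P[...,2]>.148)&(P[...,2]<.17)
q=P[m];print(len(q),cv2.minAreaRect(q[:,:2].astype(np.float32)),np.percentile(q[:,2],[50,95]))
E
```

```text
A [0.5386 0.2336 0.0216]
B [0.5255 0.1854 0.0214]
bob [0.5214 0.1454 0.0317]
[0.0085 0.0463]
[-0.0002  0.0078]
[-0.0089 -0.0409]
bar [[0.6657 0.2073 0.154 ]
 [0.6603 0.1331 0.154 ]] [0.66298888 0.17021635 0.154     ]
1806 ((0.6638820171356201, 0.16895735263824463), (0.08188938349485397, 0.01025739498436451), 84.6238784790039) [0.15425378 0.15601674]
```

```bash
python3 -m inch '0.044 -0.015 0 0;0.044 -0.014 0 0;0.044 -0.014 0.02 0;0 0 0.03 0;0 0 0 0;0 0 0 0;0 0 0 0';python3 -c "
from h import *
go([.6645,.169,.156])"
```

```text
t: 17.85
eef_pos: [0.6646, 0.1693, 0.2099]
ee_rot: [-3.141, -0.001, -0.099]
force: [0.4, 0.0, -0.1]
gripper_width: 0.0469
t 17.9 at [0.6646 0.1693 0.2099] rot [-3.141e+00 -1.000e-03 -9.900e-02] tool delta [-0.0001  0.0003  0.0539] twist for -0.0975: -0.08 w 0.0469 F [ 0.4  0.  -0.1]
```

```bash
python3 -m inch '0 0 0.03 0;0 0 0.023 0;0 0 0 0;0 0 0 0;0 0 0 0'; python3 -m inch '0 0 0 0;0 0 0 0;0 0 0 0;0 0 0 0;0 0 0 0;0 0 0 0' 1 30
python3 - <<'E'
from h import *
go([.6645,.169,.156])
im,d,ci=snap('side');cv2.imwrite('pics/s2.png',cv2.resize(im[60:240,220:420],None,fx=3,fy=3)[:,:,::-1])
E
```

```text
t: 18.35
eef_pos: [0.6654, 0.1692, 0.1576]
ee_rot: [-3.14, -0.002, -0.099]
force: [-0.6, -0.2, 0.8]
gripper_width: 0.0469
t: 18.95
eef_pos: [0.6652, 0.169, 0.1558]
ee_rot: [-3.141, -0.001, -0.099]
force: [3.7, 0.5, 5.3]
gripper_width: 0.0089
t 18.9 at [0.6652 0.169  0.1558] rot [-3.141e+00 -1.000e-03 -9.900e-02] tool delta [-0.0007  0.0001 -0.0002] twist for -0.0975: -0.09 w 0.0089 F [3.7 0.5 5.3]
```

View pics/s2.png

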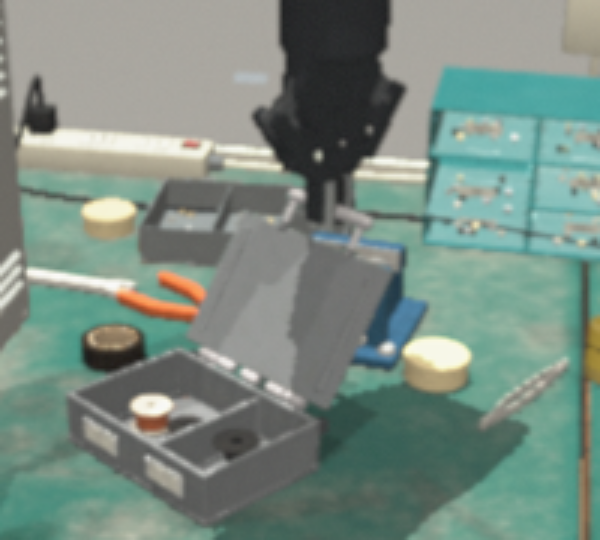

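The fingers hold the middle of the bar; the coils are seen in the box, nothing else has moved. Swing the first half of the arc.

```bash
python3 -m inch '-0.0057 0 -0.0038 0;-0.0056 0 -0.0033 0;-0.0059 0 -0.0031 0;-0.0061 0 -0.0028 0;-0.0061 0 -0.0025 0;-0.0063 0 -0.0022 0;0 0 0 0;0 0 0 0;0 0 0 0'
```

```text
t: 19.9
eef_pos: [0.6291, 0.1725, 0.1729]
ee_rot: [3.141, 0.0, -0.099]
force: [1.4, 0.2, 3.1]
gripper_width: 0.009
```

```bash
python3 -m inch '-0.0064 0 -0.0019 0;-0.0065 0 -0.0015 0;-0.0065 0 -0.0012 0;-0.0066 0 -0.0009 0;-0.0066 0 -0.0006 0;-0.004 0 -0.0002 0;-0.002 0 0 0;0 0 0 0;0 0 0 0;0 0 0 0'
python3 - <<'E'
from h import *
go([.590,.1745,.180])
for n in('side','top','wrist'):
    im,d,ci=snap(n);np.savez(n+'4.npz',im=im,d=d,**{k:np.array(v) for k,v in ci.items()})
    P=cloud(d,ci);R=np.array([[.99525,-.0973],[.0973,.99525]])
    L=(P[...,:2]-[.534,.180])@R
    m=(abs(L[...,1])<.07)&(abs(L[...,0]-.0565)<.05)&(P[...,2]>.06)&(P[...,2]<.14)&(d>0)
    if m.sum()>50:
        x=L[m][:,0];zz=P[m][:,2];k=np.polyfit(zz,x,1);r=x-np.polyval(k,zz);g=abs(r)<.01;k=np.polyfit(zz[g],x[g],1)
        print(n,m.sum(),'theta',np.pi/2+np.arctan(k[0]),'x at hinge z',np.polyval(k,.042),'x at bar z',np.polyval(k,.175))
    if n=='side':cv2.imwrite('pics/s3.png',cv2.resize(im[60:240,220:420],None,fx=3,fy=3)[:,:,::-1])
E
```

```text
t: 20.9
eef_pos: [0.5909, 0.1762, 0.1795]
ee_rot: [3.142, -0.0, -0.099]
force: [0.8, -0.6, 6.1]
gripper_width: 0.0088
t 20.9 at [0.5909 0.1762 0.1795] rot [ 3.142 -0.    -0.099] tool delta [-0.0007  0.0018 -0.0005] twist for -0.0975: -0.1 w 0.0088 F [ 0.8 -0.6  6.1]
side 1493 theta 1.580618800107621 x at hinge z 0.05376535647587263 x at bar z 0.05507178744198272
wrist 107 theta 1.560326038856972 x at hinge z 0.06882186938004371 x at bar z 0.06742927019513692
```

View pics/s3.png

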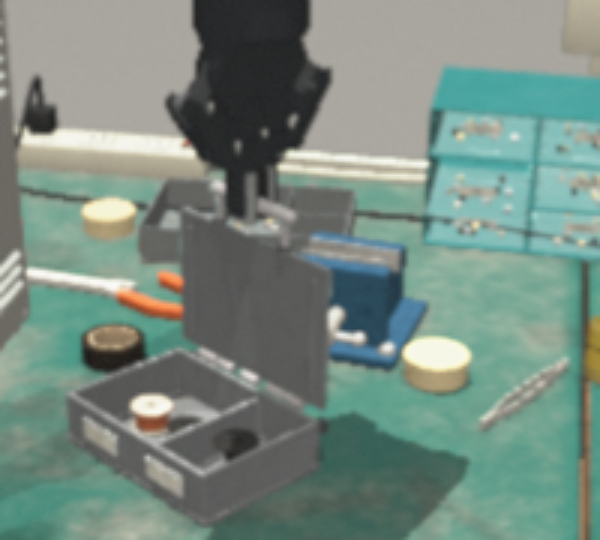

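The lid stands upright, gripped by its bar, with all pieces still in the box. Depth fit gives 1.58 rad, and the bar travel (74.7 of 76.2 mm) agrees. Hold it still, then hand in.

```bash
python3 -m inch '0 0 0 0;0 0 0 0;0 0 0 0;0 0 0 0;0 0 0 0;0 0 0 0;0 0 0 0;0 0 0 0;0 0 0 0;0 0 0 0' && python3 -c "
from h import *
go([.590,.1762,.1795]);print(manip.hand_in())"
```

```text
t: 22.05
eef_pos: [0.5909, 0.1763, 0.1795]
ee_rot: [3.142, -0.0, -0.099]
force: [0.7, -1.7, 6.1]
gripper_width: 0.0086
t 22.1 at [0.5909 0.1763 0.1795] rot [ 3.142 -0.    -0.099] tool delta [-0.0009  0.0002 -0.    ] twist for -0.0975: -0.1 w 0.0086 F [ 0.7 -1.7  6.1]
the job is handed in; nothing more can be done
None
```

I put both wound coils on the floor of the wide bay and the empty bobbin on the floor of the narrow bay. I then gripped the lid by its bar, swung it up to upright and handed the job in at 22 s, still holding it. The interface gave no verdict.

**Pieces:** With the lid still laid back, the wrist depth picture put the coil tops at about 21.5 mm and the bobbin top at 31.7 mm above the bench. The expected heights are 22 and 32 mm, so all three were down on the bay floors and inside the bays. The last side picture still showed the cream coil and the bobbin in place. It did not show the black coil clearly.

**Lid:** The side camera fit gave 1.581 rad and the bar's travel gave about 1.58 rad. A sparse wrist camera fit of 107 points gave 1.560 rad. All are within 0.08 rad of upright. The tool held still for the last second, with the grip set to 30 N. The gripper read 8.6 mm on the 10 mm bar; it had also read about 1 to 2 mm low on the bobbin and coils. I did not measure the pad force on the bar directly.

**Disagreements:** The wrist and top cameras differed by about 4 mm on where the loose pieces lay, so I used the average. The force reading rose by 13 to 18 N upward as the fingers closed on each piece, well under the limits. I did not measure the bystanders again, but those in the later side pictures looked unmoved.

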